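# Stack the tube mixer's toothed rotor discs

## Robot

A 7-joint arm with a two-finger parallel gripper is mounted at the origin on the work surface. World frame = base frame: x ahead of the robot, y to its left, z up, the work surface at z = 0. Lengths are in mm, angles in rad, forces in N, time in s.
With the tool pointing down it reaches from about 400 to 875 mm from the base axis. Payload 4.4 kg.
Tool frame: the origin (TCP) lies at the very end of the fingers, on their centre line; the grasp point (between the pads) lies 19 mm behind it; z points along the fingers, x is the direction in which the jaws open and shut, and the axes are right-handed (so a half turn about z gives the same grasp; the last joint's range is limited). The gripper opens to 85 mm and grips with 20 to 120 N. Pads are 22 mm wide; open, the fingers measure 114 mm over their backs; the gripper's body (76 mm by 85 mm) begins 54 mm behind the grasp point. The pads swing forward as they close: fully open they stand 13 mm farther back than shut.
Start: joints at [-1.331, 0.628, 0.038, 1.517, -0.027, 0.996, -0.02], TCP at [195.662, 619.866, 231.313] pointing down, gripper open.
Joint ranges: [-3.06, 3.06], [-0.37, 2.12], [-1.25, 1.32], [0.18, 2.47], [-1.1, 4.24], [0.23, 1.98], [-2.94, 2.94]. Speed limits (rad/s): [2.57, 2.57, 3.14, 3.14, 3.14, 3.14, 3.14].

## Interface

Orientations are given as [roll, pitch, yaw] about the fixed x, y, z axes, in that order (R = Rz(yaw) Ry(pitch) Rx(roll)).
In Python, from cell import ctrl, get_image, job, models gives the robot as it stands.
- The arm moves only by the tool move_arm, never from a script. Its argument "moves" is a list that holds one entry, the list of rows, each a list of 6 numbers: the shift along the tool's x, y, z in m, then the turn, a rotation vector about the tool's x, y, z in rad. A call has 1 to 20 rows; each row is the pose to reach, as a shift and turn from the pose commanded when the call began, along the tool's axes at that moment; what a row does not reach only later rows make up. A row lasts 1/8 s, in which the tool goes at most 62.5 mm and 10.7 degrees, less where a joint would pass 70% of its speed; a pose out of reach is approached as far as the arm can. A call with a gripper value outside its range is refused whole. "jaw" is the opening, from 0 (shut) to 1 (fully open), set as the call begins (left out, the last holds). The fingers move at their own pace and stop on an object; the grip force is fixed at half the most. Time passes only in rows, so rows that repeat a pose let the fingers close. It gives the time, the measured TCP pose, the force and the opening at its end, in the units of the state.
- ctrl.read_state(): the state, without advancing time (a new reading comes with each control period).
- get_image(name): name is "side" or "top"; returns a dict with "color" (420x560x3 uint8, blue, green, red), "fov_y" (degrees; the focal length in pixels is half the picture's height over the tangent of half this angle, whatever the lens; pixels are square), "cx", "cy" (the principal point, pixels), "k1" (the pictures are not rectified: a ray, as slopes to the right and down, at radius r is drawn at 1 + k1 r^2 times it, then the intrinsics apply), "origin" and "orientation" of the camera in the world. Camera axes: x right, y up, looking along -z (the intrinsics and any distortion apply to the point x, -y, -z); pixel columns grow to the right and rows downward; lengths in mm; the calibration is good to about 2 mm. A picture is of the moment at which its call begins. There is no depth.
- job.finish_job(): hands the job in, once; it reports no verdict.
Trained networks look in the newest picture that a camera, given by its name, has taken for a name from the list of things; names that differ only in an ending like _2 or _b are one class to them, and where a whole thing is asked for, a point or a joint stands for the part that bears it (a point fixed in the world has none). Each returns a list of dicts, best first, with "score" (0 to 1); they miss things now and then, are a little off and sometimes report something else, mostly with a low value. They report only what shows in the picture. A call takes as long as a camera call. They do not tell look-alikes from the thing itself.
- models.cut_out(camera, thing): "pixels" (420x560 bool, what is visible of it) and "uv" ([column, row] in pixels, amid what is visible of it).
- models.place_of(camera, thing): "uv" ([column, row] in pixels: a listed point, or the origin of a listed thing).
The state is a dict: "clock": time; "qpos": joint angles; "qd": joint speeds; "tau": joint torques, N m; "eef_pos": TCP position; "tool_rot": TCP orientation; "force": force on the tool from outside, world axes, zero at the start; "torque": the same for the moment, N m; "width": finger opening in mm.
Only numpy, scipy, OpenCV 4.12 (cv2) and the standard library are available. Lean on these libraries where they do the work, as an engineer would, in place of code of your own. Each camera call takes 0.05 s, during which the arm holds its last target.

## Task

Rebuild the tube mixer's rotor: slide the blue carrier disc down the splined hub until it is fully home with its tab pointing directly opposite the hub's own orange tab, then the orange separator disc fully home on top of it with its tab directly above the hub's own tab. The splines may not be lined up with the teeth, so rest each disc on them lightly and turn it until it drops in, never forcing it, then turn it (the splined core turns with it) to where its tab belongs. Let go, and leave the other things on the bench alone.

Things in the scene. Friction and masses are not known exactly. Their poses are not given: they have to be found in the camera images.
- hub: Fixed white foot, 100 mm across, 10 mm tall at its rim, narrowing to a 44 mm pedestal, capped by an orange seat disc (47 mm across) whose own 14 mm wide tab with black tip points along the hub's +x and ends 42 mm from the axis. A steel splined core stands on the seat. Over 45 N between a disc and the hub, or disc and disc (pinching at the teeth included), is forcing. Origin: on the axis at bench height, z up.
- hub_seat (a point): Centre of the hub's seat, on the axis, 45 mm above the bench: the blue disc's underside rests at this height when home, the orange disc's 12 mm above it. Axes as the hub's. A disc on the splines has about 0.09 rad turning play either way and 1.5 mm sideways play.
- hub_top (a point): Centre of the tops of the core's six splines, 27 mm above the seat (5.5 mm wide, 34 mm outside diameter); a smooth 22 mm nose rises 7 mm above them, then tapers to 15 mm in 6 mm. The core turns both ways against 0.2 N m drag (more than a 5 N press can drag round) and stays put. Its angle is NOT measured: one spline starts 0.25 to 0.8 rad anticlockwise (from above) of the hub's +x (pitch 1.05). This point's axes are the hub's.
- carrier: Flat blue plastic ring, 12 mm thick, 60 g, 50 mm across, 37 mm bore with six inward teeth (5.6 mm wide, tips on a 25 mm circle, at 30, 90, 150... degrees from the tab). Two flats 52 mm apart on +y and -y, 24 mm long, for gripping. One tab with white tip along +x. Starts flat on the bench beside the hub. Origin: centre of its underside, z up.
- carrier_tab (a point): Middle of the end of the blue carrier disc's 14 mm wide tab: 42 mm from the disc's centre along its +x, 6 mm above its underside.
- separator: Flat orange plastic ring, 12 mm thick, 60 g, 56 mm across, 37 mm bore with six inward teeth (5.6 mm wide, tips on a 25 mm circle, at 30, 90, 150... degrees from the tab). Two flats 60 mm apart on +y and -y, 24 mm long, for gripping. One tab with black tip along +x. Starts flat on the bench beside the hub. Origin: centre of its underside, z up.
- separator_tab (a point): Middle of the end of the orange separator disc's 14 mm wide tab: 42 mm from the disc's centre along its +x, 6 mm above its underside.
- spacer: smooth grey plastic ring, no teeth, 48 mm outside, 36 mm bore, 8 mm tall, lying flat; not wanted. Origin: centre of its underside
- spray: upright white bottle, 48 mm across, 100 mm tall, blue cap; bystander. Origin: centre of its underside
- jar: amber jar with white lid, 52 mm across, 60 mm tall; bystander. Origin: centre of its underside
- slides: white paper box, 80 x 55 x 30 mm tall; bystander. Origin: centre of its underside
- beaker: clear plastic beaker, 60 mm across, 75 mm tall; bystander. Origin: centre of its underside
- marker: black marker pen with green cap, 120 x 12 x 12 mm, lying; bystander. Origin: centre of its underside
- tray: empty steel instrument tray, 150 x 100 x 25 mm tall; bystander. Origin: centre of its underside
There are look-alikes about, which are no part of the job. Several things have the shape of the carrier; the one meant has the colours described above. Several things look just like the separator: the one meant starts farthest to the robot's left.

How it is judged:
By the outcome, as a careful person would: the job done as asked, in the order asked, and still so for the second after the job is handed in, with the robot touching nothing.
It also fails if it takes over 67 s, if anything falls off the work surface, if the arm or the gripper's body presses on something with over 40 N, if the wrist force passes 120 N, or if a joint passes its speed limit or range.

## Working session

There is one attempt and no reset: what is moved stays moved. The work goes in short steps, Python scripts to look and compute and a tool call to move; the robot and the scene stay as the last step left them, time stands still between calls to the robot, and variables do not carry over. Pictures are saved under pics/ and viewed, and the job is handed in when it is done.

Besides the shell and the picture viewer there is one more tool, called after "Emit:" as name(argument=value, ...) on one line, values as JSON. move_arm: Moves the arm, as the interface text tells. Its arguments: {"type":"object","properties":{"moves":{"type":"array","items":{"type":"array","items":{"type":"array","items":{"type":"number"}}}},"jaw":{"type":"number"}},"required":["moves"]}

```bash
ls; mkdir -p pics
python3 - <<'E'
from cell import ctrl,get_image,job,models
import cv2
for n in ["side","top"]:
    d=get_image(n); cv2.imwrite(f"pics/{n}0.png",d["color"]); print(n,{k:v for k,v in d.items() if k!="color"})
s=ctrl.read_state(); print(s)
E
```

```text
pics
side {'fov_y': 55.53019831794729, 'cx': 276.9430836146096, 'cy': 208.22317474893939, 'k1': -0.03989638443508704, 'origin': array([ 412.41768123, -915.99730743,  777.60537402]), 'orientation': array([ 0.9170691 , -0.01128904, -0.11203162])}
top {'fov_y': 54.4022025327439, 'cx': 288.81329223402287, 'cy': 208.6581872245761, 'k1': -0.10786201369129118, 'origin': array([437.99493443, -29.76871543, 992.39319182]), 'orientation': array([ 0.06709096,  0.00961993, -1.55641311])}
{'clock': 0.1, 'qpos': array([-1.33050507,  0.62923322,  0.03910568,  1.5184341 , -0.02631193,
        0.99651843, -0.01989074]), 'qd': array([ 0.00077177, -0.0021139 , -0.00249019, -0.00062109, -0.00073644,
       -0.00036881,  0.00173974]), 'tau': array([ -0.99853467, -56.68480396,   0.37621737, -19.79939818,
        -0.46429882,  -0.14590896,  -0.07673231]), 'eef_pos': array([196.19039028, 618.93570721, 230.45385842]), 'tool_rot': array([3.14060188e+00, 2.03810335e-03, 1.26464920e+00]), 'force': array([ 0.91718855, -0.15241278, -1.31910549]), 'torque': array([-0.02764201, -0.10201268,  0.04330413]), 'width': 85.64547352055614}
```

View pics/side0.png

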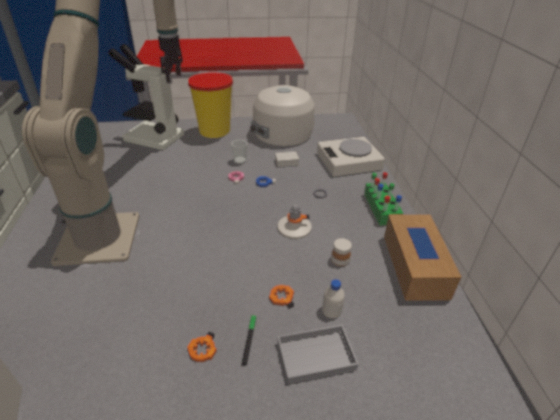

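View pics/top0.png

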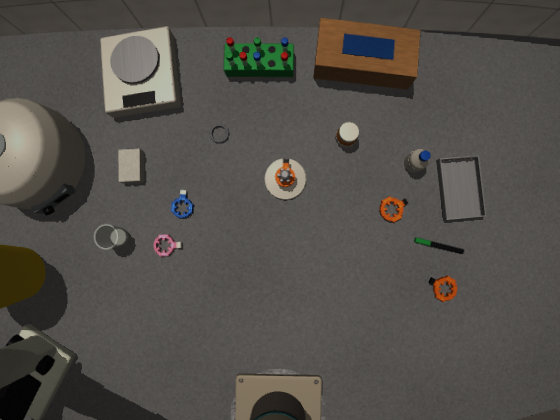

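Candidates seen: orange rings at top (392,209) and (445,289), with image left being the robot's left, so the separator is the one at (392,209). For the carrier shape, blue ring at (182,207) versus pink at (164,245), so I take the blue one. The hub is at (285,179).

```bash
cat > h.py <<'E'
import numpy as np, cv2
from scipy.spatial.transform import Rotation as R
from scipy.optimize import least_squares
from cell import ctrl,get_image,job,models
def cam(n):
    d=get_image(n); d["f"]=210/np.tan(np.radians(d["fov_y"]/2)); d["R"]=R.from_euler("xyz",d["orientation"]).as_matrix(); return d
def ray(d,uv):
    p=(np.array(uv,float)-[d["cx"],d["cy"]])/d["f"]; q=p.copy()
    for _ in range(20): q=p/(1+d["k1"]*(q@q))
    v=d["R"]@np.array([q[0],-q[1],-1]); return d["origin"],v/np.linalg.norm(v)
def onz(d,uv,z):
    o,v=ray(d,uv); return o+v*(z-o[2])/v[2]
def proj(d,P):
    c=(np.atleast_2d(P)-d["origin"])@d["R"]; s=np.c_[c[:,0],-c[:,1]]/(-c[:,2:3]); r2=(s**2).sum(1,keepdims=True)
    return s*(1+d["k1"]*r2)*d["f"]+[d["cx"],d["cy"]]
def tri(obs):
    A=np.zeros((3,3));b=np.zeros(3)
    for d,uv in obs:
        o,v=ray(d,uv);M=np.eye(3)-np.outer(v,v);A+=M;b+=M@o
    X=np.linalg.solve(A,b); return X,[np.round(proj(d,X)[0]-uv,2) for d,uv in obs]
E
python3 - <<'E'
from h import *
S=cam("side");T=cam("top")
for t in ["hub","hub_seat","hub_top","carrier","carrier_tab","separator","separator_tab"]:
    for n in("top","side"):
        print(t,n,[(np.round(r["uv"],1).tolist(),round(r["score"],2)) for r in models.place_of(n,t)][:4])
c=T["color"]
def crop(x,y,w=30,k=8): return cv2.resize(c[y-w:y+w,x-w:x+w],None,fx=k,fy=k,interpolation=cv2.INTER_CUBIC)
s=S["color"]
a=np.hstack([crop(285,175,25),crop(182,203,25)]);
b=cv2.resize(s[200:240,270:320],None,fx=8,fy=8,interpolation=cv2.INTER_CUBIC)
cv2.imwrite("pics/c1.png",a);cv2.imwrite("pics/c2.png",np.hstack([crop(392,207,25),crop(438,286,25)]));cv2.imwrite("pics/c3.png",b)
E
```

```text
hub top [([287.7, 177.6], 0.58), ([219.0, 132.1], 0.49)]
hub side [([295.7, 224.8], 0.87), ([322.5, 193.8], 0.46)]
hub_seat top [([283.4, 177.1], 0.78), ([217.7, 132.1], 0.7)]
hub_seat side [([297.2, 215.4], 0.76), ([261.3, 183.5], 0.6), ([275.8, 181.5], 0.44)]
hub_top top [([282.2, 171.0], 0.8)]
hub_top side [([296.6, 211.4], 0.82)]
carrier top [([164.5, 244.6], 0.56), ([183.7, 204.2], 0.54)]
carrier side [([261.0, 180.6], 0.56), ([236.4, 178.2], 0.48)]
carrier_tab top [([183.4, 190.0], 0.65), ([182.2, 242.5], 0.58)]
carrier_tab side [([237.2, 182.3], 0.7), ([289.3, 306.4], 0.56), ([275.3, 178.9], 0.45)]
separator top [([443.9, 290.7], 0.71), ([388.2, 210.9], 0.68)]
separator side [([202.2, 351.8], 0.97), ([278.5, 298.0], 0.73)]
separator_tab top [([428.3, 280.9], 0.95), ([405.0, 200.9], 0.91), ([441.5, 245.2], 0.5)]
separator_tab side [([211.8, 329.8], 0.72), ([291.7, 308.4], 0.69)]
```

View pics/c1.png

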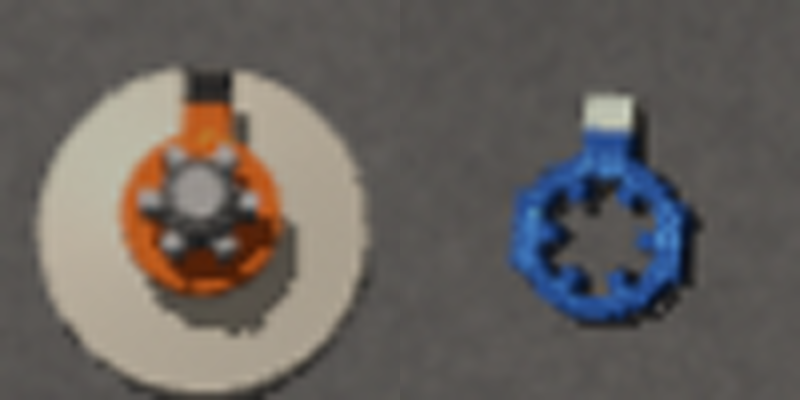

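View pics/c2.png

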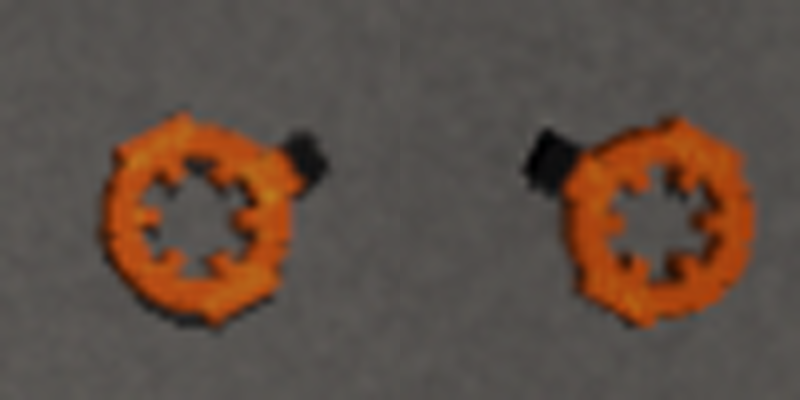

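View pics/c3.png

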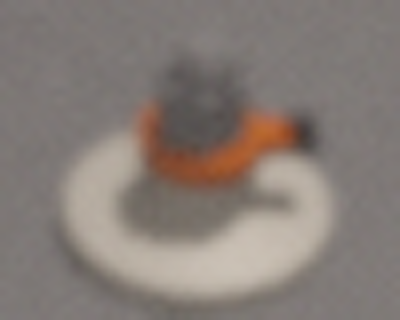

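Crops: the hub's tab points image-up, with spline tops about 60° apart at roughly ±30° and ±90° from image-up. The blue ring's white tip points image-up, and the left orange ring's black tip points up-right. Next I fit silhouettes to get accurate poses.

```bash
cat >> h.py <<'E'
SS=6
def outline(kind,rt):
    if kind=="carrier": r,fl=25,26
    elif kind=="separator": r,fl=28,30
    else: r,fl=23.5,0
    from math import pi
    polys=[]
    t=np.linspace(0,2*pi,72,endpoint=False); polys.append(np.c_[r*np.cos(t),r*np.sin(t)])
    if fl: polys.append(np.array([[-12,-fl],[12,-fl],[12,fl],[-12,fl]],float))
    polys.append(np.array([[0,-7],[rt,-7],[rt,7],[0,7]],float))
    return polys
def bore(full=True):
    t=np.linspace(0,2*np.pi,72,endpoint=False); return np.c_[18.5*np.cos(t),18.5*np.sin(t)]
def teeth():
    out=[]
    for k in range(6):
        a=np.pi/6+k*np.pi/3; c,s=np.cos(a),np.sin(a); M=np.array([[c,-s],[s,c]])
        out.append(np.array([[12.5,-2.8],[19.5,-2.8],[19.5,2.8],[12.5,2.8]])@M.T)
    return out
def render(d,kind,p,win,z0=0.):
    x,y,yaw,rt=p; u0,v0,u1,v1=win; H,W=(v1-v0)*SS,(u1-u0)*SS
    c,s=np.cos(yaw),np.sin(yaw);M=np.array([[c,-s],[s,c]])
    def px(P,z):
        Q=P@M.T+[x,y]; uv=proj(d,np.c_[Q,np.full(len(Q),z)])
        return (((uv-[u0,v0]+0.5)*SS-0.5)*16).round().astype(np.int32)
    def fill(img,P,v): cv2.fillPoly(img,[P],v,shift=4)
    m=np.zeros((H,W),np.uint8)
    def hull(P):
        cv2.fillPoly(m,[cv2.convexHull(np.vstack([px(P,z0),px(P,z0+12)]))],1,shift=4)
    for P in outline(kind,rt): hull(P)
    if kind in("carrier","separator"):
        hs=[]
        for z in(z0,z0+12):
            h=np.zeros((H,W),np.uint8); fill(h,px(bore(),z),1)
            for t in teeth(): fill(h,px(t,z),0)
            hs.append(h)
        m[(hs[0]&hs[1])>0]=0
    return cv2.resize(m.astype(np.float32),(W//SS,H//SS),interpolation=cv2.INTER_AREA)
def softmask(d,kind):
    c=d["color"].astype(np.float32)
    if kind=="carrier": s=c[...,0]-c[...,2]; 
    else: s=c[...,2]-c[...,0]
    return s
def fit(d,kind,p0,z0=0.,w=24):
    from scipy.optimize import minimize
    u,v=proj(d,[p0[0],p0[1],z0+6])[0].round().astype(int); win=(u-w,v-w,u+w,v+w)
    s=softmask(d,kind)[v-w:v+w,u-w:u+w]; hi=np.percentile(s,93); lo=np.median(s) ; s=np.clip((s-lo)/(hi-lo),0,1.0)
    f=lambda p: ((cv2.GaussianBlur(render(d,kind,p,win,z0),(0,0),.7)-cv2.GaussianBlur(s,(0,0),.7))**2).sum()
    best=None
    for dy in(0,):
        r=minimize(f,p0,method="Nelder-Mead",options=dict(initial_simplex=np.array([p0]+[np.array(p0)+e for e in np.diag([4,4,.15,4])]),xatol=.02,fatol=.01,maxiter=300))
    return r.x,r.fun,s,render(d,kind,r.x,win,z0)
E
cat > m1.py <<'E'
from h import *
S=cam("side");T=cam("top")
# hub foot
for n,d in(("top",T),("side",S)):
    c=d["color"]; hsv=cv2.cvtColor(c,cv2.COLOR_BGR2HSV)
init={"carrier":(182,203),"separator":(388,211)}
tabs={"carrier":(183,193),"separator":(403,202)}
for k in init:
    a=onz(T,init[k],6);b=onz(T,tabs[k],6); p0=[a[0],a[1],np.arctan2(*(b-a)[:2][::-1]),33]
    for n,d in(("top",T),("side",S)):
        p,e,s,m=fit(d,k,p0); print(k,n,np.round(p,3),round(e,2))
        cv2.imwrite(f"pics/fit_{k}_{n}.png",cv2.resize((np.hstack([s,m,abs(s-m)])*255).astype(np.uint8),None,fx=5,fy=5))
E
python3 m1.py
```

```text
carrier top [ 5.04437e+02  2.43225e+02 -7.40000e-02  3.16370e+01] 2.72
carrier side [4.99984e+02 2.45180e+02 4.30000e-02 3.56850e+01] 19.07
separator top [ 507.429 -268.34    -1.082   31.792] 4.98
separator side [ 505.172 -265.687   -1.079   27.078] 6.74
```

```bash
cat > m2.py <<'E'
from h import *
from scipy.optimize import minimize
S=cam("side");T=cam("top")
def hubfit(d,p0,w=26):
    u,v=proj(d,[p0[0],p0[1],5])[0].round().astype(int); win=(u-w,v-w,u+w,v+w)
    g=d["color"].astype(np.float32); s=g[v-w:v+w,u-w:u+w]
    bg=np.median(np.r_[s[:3].reshape(-1,3),s[-3:].reshape(-1,3)],0)
    df=s.mean(2)-bg.mean(); hi=np.percentile(df,80); fg=np.clip(df/hi,0,1)
    # foot: only compare outer annulus
    t=np.linspace(0,2*np.pi,120); C=np.c_[np.cos(t),np.sin(t)]
    def rend(p):
        m=np.zeros((2*w*SS,2*w*SS),np.uint8); pts=[]
        for z in(0,10):
            uv=proj(d,np.c_[C*50+p[:2],np.full(120,z)]); pts.append((((uv-[win[0],win[1]]+.5)*SS-.5)*16).round().astype(np.int32))
        cv2.fillPoly(m,[cv2.convexHull(np.vstack(pts))],1,shift=4)
        return cv2.resize(m.astype(np.float32),(2*w,2*w),interpolation=cv2.INTER_AREA)
    def f(p):
        m=rend(p); inner=cv2.erode((m>.99).astype(np.uint8),np.ones((5,5)))>0
        return (((m-fg)**2)[~inner]).sum()
    r=minimize(f,p0,method="Nelder-Mead",options=dict(initial_simplex=np.array([p0,[p0[0]+4,p0[1]],[p0[0],p0[1]+4]]),xatol=.02))
    return r.x,r.fun
a=onz(T,(285,179),5)[:2]
for n,d in(("top",T),("side",S)):
    x,e=hubfit(d,a); print("hub foot",n,x.round(2),round(e,2))
    p,e,s,m=fit(d,"seat",[x[0],x[1],0.,32],z0=33 ) ; print(" seat",n,p.round(3),e)
    cv2.imwrite(f"pics/seat_{n}.png",cv2.resize((np.hstack([s,m])*255).astype(np.uint8),None,fx=6,fy=6))
# spline tops by bright spots, z=72
c=T["color"].astype(np.float32).mean(2); k=8; x0,y0=260,150
for px in [(175,157),(225,157),(150,202),(250,203),(172,243),(225,246),(200,192)]:
    uv=((px[0]+.5)/k-.5+x0,(px[1]+.5)/k-.5+y0); print(onz(T,uv,72 if px!=(200,192) else 82).round(1))
E
python3 m2.py
```

```text
hub foot top [578.89  -8.3 ] 25.08
 seat top [ 5.78231e+02 -8.54800e+00 -4.20000e-02  3.25690e+01] 137.12567138671875
hub foot side [576.71  -3.99] 434.97
 seat side [ 5.53146e+02 -2.92730e+01  4.00000e-02  5.45660e+01] 242.12599182128906
[589.5  -1.9  72. ]
[589.7 -16.2  72. ]
[576.5   4.9  72. ]
[576.5 -23.5  72. ]
[564.8  -1.5  72. ]
[564.1 -16.5  72. ]
[578.   -9.4  82. ]
```

View pics/seat_top.png

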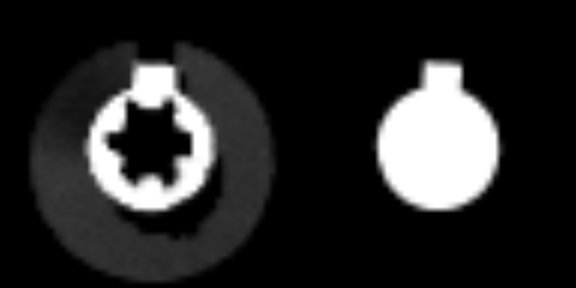

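View pics/fit_carrier_side.png

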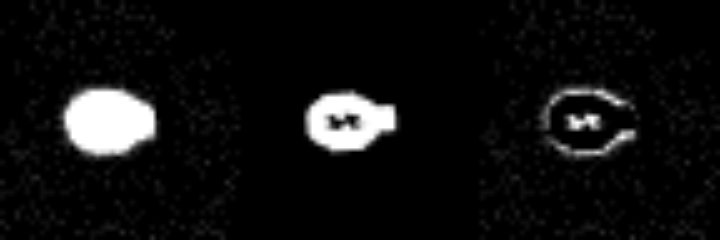

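```bash
cat >> h.py <<'E'
def toolshift(frm,to,yaw):
    "world shift -> tool axes (m), tool down with yaw"
    Rm=R.from_euler("xyz",[np.pi,0,yaw]).as_matrix(); return (Rm.T@(np.array(to,float)-frm)/1000).round(4)
def st():
    s=ctrl.read_state(); print("t",round(s["clock"],2),"p",s["eef_pos"].round(1),"rot",s["tool_rot"].round(3),"F",s["force"].round(1),"M",s["torque"].round(2),"w",round(s["width"],1)); return s
E
python3 - <<'E'
from h import *
T=cam("top")
tip=onz(T,((209.5+.5)/8-.5+260,(86.5+.5)/8-.5+150),45); print("hub tip",tip)
p=[195.662,619.866,231.313]
print(toolshift(p,[502.5,244,200],1.2646),toolshift(p,[502.5,244,50],1.2646))
E
```

```text
hub tip [614.95132417 -10.91963249  45.        ]
[-0.2659  0.4059  0.0313] [-0.2659  0.4059  0.1813]
```

Emit:
move_arm(moves=[[[-0.133, 0.203, 0.03, 0, 0, -0.12], [-0.2659, 0.4059, 0.0313, 0, 0, -0.24], [-0.2659, 0.4059, 0.0313, 0, 0, -0.24], [-0.2659, 0.4059, 0.0313, 0, 0, -0.24], [-0.2659, 0.4059, 0.0313, 0, 0, -0.24], [-0.2659, 0.4059, 0.0313, 0, 0, -0.24], [-0.2659, 0.4059, 0.0313, 0, 0, -0.24], [-0.2659, 0.4059, 0.0313, 0, 0, -0.24], [-0.2659, 0.4059, 0.0813, 0, 0, -0.24], [-0.2659, 0.4059, 0.1313, 0, 0, -0.24], [-0.2659, 0.4059, 0.1813, 0, 0, -0.24], [-0.2659, 0.4059, 0.1813, 0, 0, -0.24]]], jaw=0.8)

```text
clock: 2.65
eef_pos: [500.6, 245.5, 47.7]
tool_rot: [-3.137, 0.0, 1.505]
force: [-1.1, 0.6, -0.1]
width: 68.3
```

Run:
```python
from h import *
S=cam("side");T=cam("top")
for n,d in(("s",S),("t",T)):
    u,v=proj(d,[502,244,40])[0].astype(int); c=d["color"][v-40:v+40,u-50:u+50]; cv2.imwrite(f"pics/a_{n}.png",cv2.resize(c,None,fx=7,fy=7,interpolation=cv2.INTER_CUBIC))
for _ in range(3): st()
```

```text
t 2.75 p [503.7 246.2  51.5] rot [ 3.140e+00 -3.000e-03  1.505e+00] F [-1.2  1.   0.3] M [ 0.08  0.15 -0.07] w 68.2
t 2.75 p [503.7 246.2  51.5] rot [ 3.140e+00 -3.000e-03  1.505e+00] F [-1.2  1.   0.3] M [ 0.08  0.15 -0.07] w 68.2
t 2.75 p [503.7 246.2  51.5] rot [ 3.140e+00 -3.000e-03  1.505e+00] F [-1.2  1.   0.3] M [ 0.08  0.15 -0.07] w 68.2
```

View pics/a_s.png

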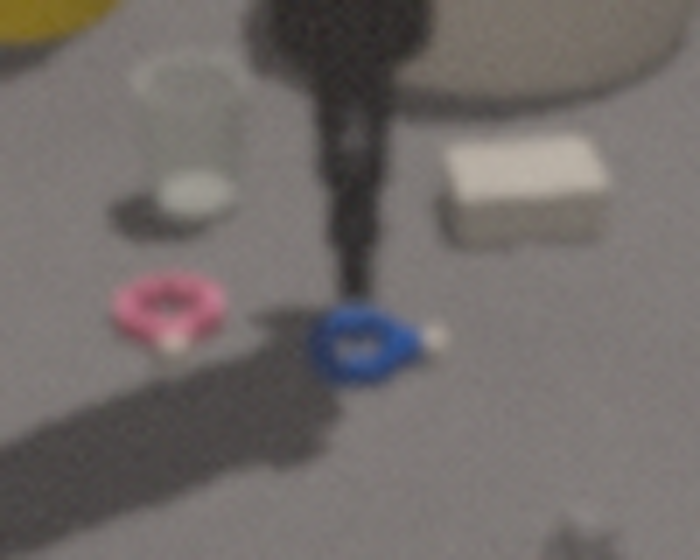

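View pics/a_t.png

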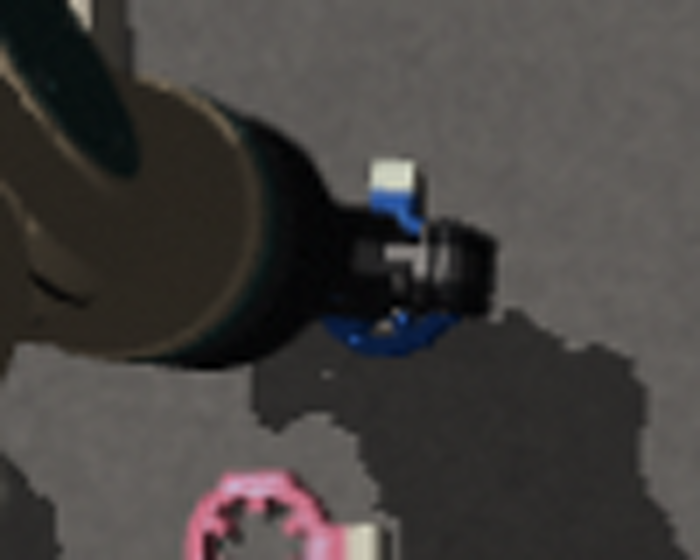

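Side view: the finger is lined up over the blue disc at crop (352,295). Top view: the gripper is above the ring with the white tip clear. Descending.

Emit:
move_arm(moves=[[[0, 0, 0.025, 0, 0, 0], [0, 0, 0.042, 0, 0, 0], [0, 0, 0.045, 0, 0, 0], [0, 0, 0.045, 0, 0, 0]]])

```text
clock: 3.25
eef_pos: [503.2, 244.5, 5.8]
tool_rot: [3.141, -0.001, 1.505]
force: [-2.3, -0.7, -0.5]
width: 68.1
```

Emit:
move_arm(moves=[[[0, 0, 0.003, 0, 0, 0], [0, 0, 0.005, 0, 0, 0]]])

```text
clock: 3.5
eef_pos: [502.9, 244.2, 0.3]
tool_rot: [3.141, -0.0, 1.505]
force: [-1.8, 0.4, -0.5]
width: 67.8
```

Emit:
move_arm(moves=[[[0, 0, 0, 0, 0, 0], [0, 0, 0, 0, 0, 0], [0, 0, 0, 0, 0, 0], [0, 0, 0, 0, 0, 0]]], jaw=0)

```text
clock: 4.0
eef_pos: [502.7, 244.1, 0.4]
tool_rot: [3.142, -0.0, 1.505]
force: [-2.1, -0.1, 5.6]
width: 50.1
```

Emit:
move_arm(moves=[[[0, 0, -0.02, 0, 0, 0], [0, 0, -0.06, 0, 0, 0], [0, 0, -0.12, 0, 0, 0], [0, 0, -0.13, 0, 0, 0], [0, 0, -0.13, 0, 0, 0]]])

```text
clock: 4.62
eef_pos: [502.8, 244.2, 130.3]
tool_rot: [3.141, -0.001, 1.505]
force: [-1.3, 1.4, -1.4]
width: 50.4
```

Run:
```python
from h import *
S=cam("side");T=cam("top")
for n,d in(("s",S),("t",T)):
    u,v=proj(d,[502,244,130])[0].astype(int); c=d["color"][v-30:v+40,u-50:u+50]; cv2.imwrite(f"pics/b_{n}.png",cv2.resize(c,None,fx=7,fy=7,interpolation=cv2.INTER_CUBIC))
st()
```

```text
t 4.72 p [501.6 243.5 128.5] rot [-3.139e+00  1.000e-03  1.505e+00] F [-2.2  0.4 -0.7] M [ 0.14  0.29 -0.05] w 50.0
```

View pics/b_s.png

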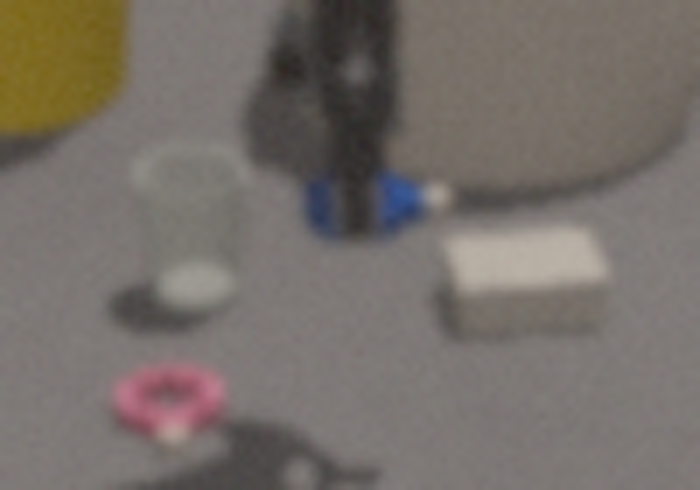

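View pics/b_t.png

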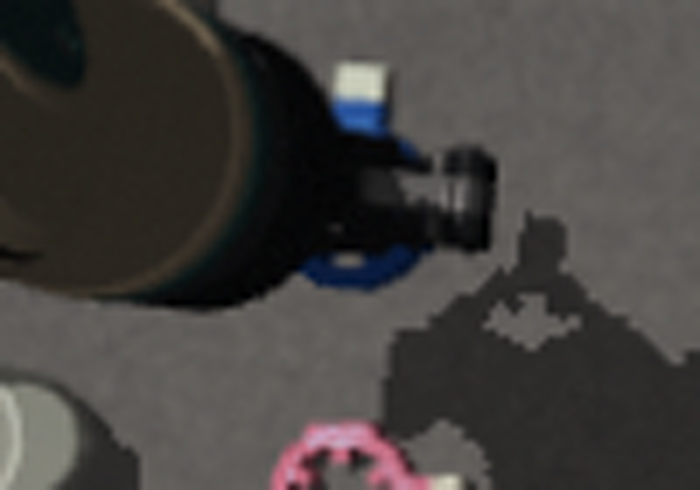

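Holding the disc: side view has the blue disc between the fingers, tip to the right. The disc centre is about 2 mm tabward of the TCP. Moving over the hub while turning.

Emit:
move_arm(moves=[[[-0.03, 0.012, 0.0, 0, 0, 0.18], [-0.07, 0.027, 0.0, 0, 0, 0.36], [-0.11, 0.042, 0.0, 0, 0, 0.54], [-0.15, 0.057, 0.0, 0, 0, 0.72], [-0.18, 0.07, 0.0, 0, 0, 0.9], [-0.21, 0.08, 0.0, 0, 0, 1.08], [-0.235, 0.09, 0.0, 0, 0, 1.26], [-0.245, 0.094, 0.0, 0, 0, 1.44], [-0.245, 0.094, 0.005, 0, 0, 1.62], [-0.245, 0.094, 0.01, 0, 0, 1.8], [-0.245, 0.094, 0.015, 0, 0, 1.98], [-0.245, 0.094, 0.02, 0, 0, 2.16], [-0.245, 0.094, 0.02, 0, 0, 2.34], [-0.245, 0.094, 0.02, 0, 0, 2.5], [-0.245, 0.094, 0.02, 0, 0, 2.556], [-0.245, 0.094, 0.02, 0, 0, 2.556], [-0.245, 0.094, 0.02, 0, 0, 2.556]]])

```text
clock: 6.85
eef_pos: [579.7, -6.6, 108.9]
tool_rot: [3.14, 0.0, -1.05]
force: [-2.0, 2.0, -1.1]
width: 50.4
```

Run:
```python
from h import *
S=cam("side");T=cam("top")
for n,d in(("s",S),("t",T)):
    u,v=proj(d,[578,-8,90])[0].astype(int); c=d["color"][v-35:v+35,u-45:u+45]; cv2.imwrite(f"pics/d_{n}.png",cv2.resize(c,None,fx=8,fy=8,interpolation=cv2.INTER_CUBIC)); print(u-45,v-35)
st()
```

```text
251 168
238 137
t 6.95 p [580.1  -6.6 109.5] rot [ 3.141  0.    -1.05 ] F [-1.1  0.1 -1.3] M [ 0.16  0.26 -0.05] w 50.3
```

View pics/d_s.png

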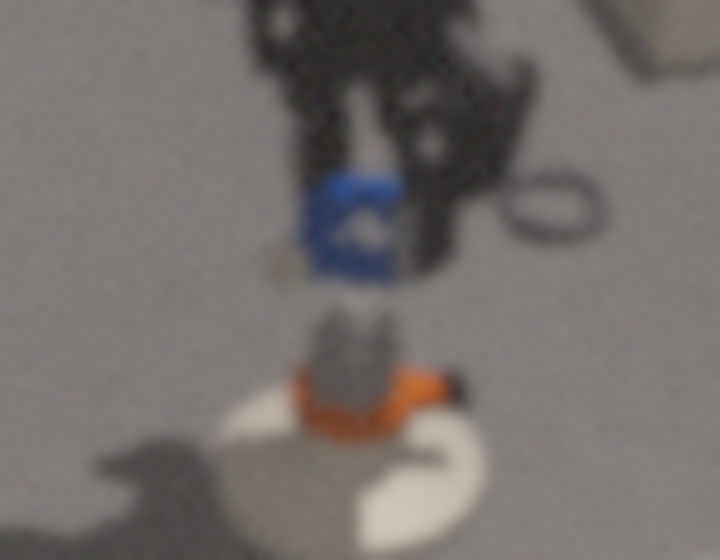

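View pics/d_t.png

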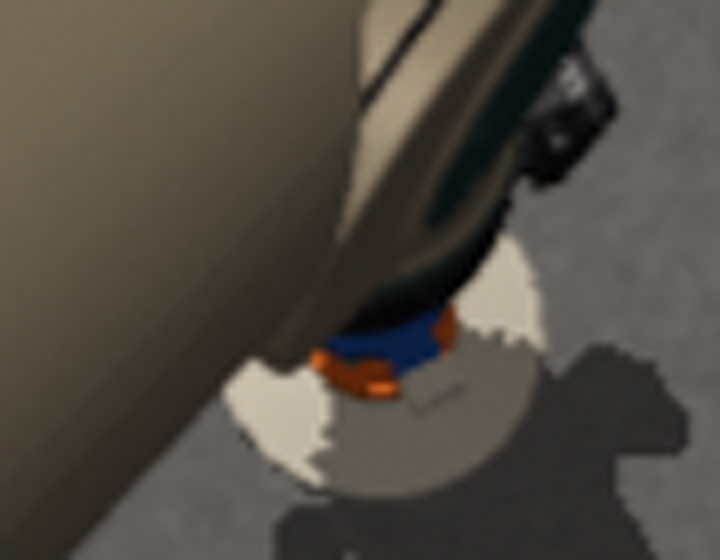

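Run:
```python
from h import *
T=cam("top");S=cam("side")
u,v=proj(T,[502,244,130])[0].astype(int); x0,y0=u-50,v-30
uv=lambda px,k=7:((px[0]+.5)/k-.5+x0,(px[1]+.5)/k-.5+y0)
# tip top-face centre and edges at z=142
for q in [(362,83),(337,83),(390,83),(362,64),(362,285)]: print(q,onz(T,uv(q),142 if q[1]<200 else 132).round(1))
y=-.066
print("pred tip 37/42",[504.5+37*np.cos(y),244+37*np.sin(y)],504.5+42*np.cos(y))
c=T["color"]
```

```text
(362, 83) [540.8 239.9 142. ]
(337, 83) [540.8 247.7 142. ]
(390, 83) [540.9 231.3 142. ]
(362, 64) [546.6 240.2 142. ]
(362, 285) [480.  240.9 132. ]
pred tip 37/42 [np.float64(541.4194432484709), np.float64(241.55977250590416)] 546.4085572009669
```

Side view: the disc (centre col ~352) is over the seat (col ~351). From the top view the arm hides most of it. Lowering over the nose.

Emit:
move_arm(moves=[[[0, 0, 0.012, 0, 0, 0], [0, 0, 0.022, 0, 0, 0], [0, 0, 0.026, 0, 0, 0], [0, 0, 0.028, 0, 0, 0], [0, 0, 0.028, 0, 0, 0]]])

```text
clock: 7.68
eef_pos: [579.8, -6.9, 81.9]
tool_rot: [3.141, 0.0, -1.051]
force: [-3.0, -0.4, -1.1]
width: 50.2
```

Emit:
move_arm(moves=[[[0, 0, 0.002, 0, 0, 0], [0, 0, 0.003, 0, 0, 0], [0, 0, 0.004, 0, 0, 0]]])

```text
clock: 8.05
eef_pos: [579.5, -7.3, 79.4]
tool_rot: [3.141, 0.001, -1.052]
force: [-8.9, -1.1, 14.8]
width: 50.2
```

```bash
python3 -c "
from h import *
st()"
```

```text
t 8.05 p [579.5  -7.3  79.4] rot [ 3.141e+00  1.000e-03 -1.052e+00] F [-8.9 -1.1 14.8] M [-0.17  1.9  -0.13] w 50.2
```

Contact at the nose shoulder pushes −x, so I lift 2 mm, shift −x by 1.5 mm and retry.

Emit:
move_arm(moves=[[[-0.0008, 0.0013, -0.003, 0, 0, 0], [-0.0008, 0.0013, -0.001, 0, 0, 0], [-0.0008, 0.0013, 0.0, 0, 0, 0], [-0.0008, 0.0013, 0.0, 0, 0, 0]]])

```text
clock: 8.55
eef_pos: [578.9, -7.3, 79.0]
tool_rot: [-3.141, -0.001, -1.051]
force: [-5.7, -1.0, 11.1]
width: 50.1
```

Emit:
move_arm(moves=[[[-0.0008, 0.0013, -0.002, 0, 0, 0], [-0.0008, 0.0013, -0.001, 0, 0, 0], [-0.0008, 0.0013, 0.0, 0, 0, 0], [-0.0008, 0.0013, 0.0, 0, 0, 0]]])

```text
clock: 9.05
eef_pos: [577.3, -7.3, 77.6]
tool_rot: [3.141, -0.001, -1.051]
force: [-1.5, -2.6, -1.6]
width: 50.3
```

Emit:
move_arm(moves=[[[0, 0, 0.002, 0, 0, 0], [0, 0, 0.004, 0, 0, 0], [0, 0, 0.004, 0, 0, 0]]])

```text
clock: 9.43
eef_pos: [576.7, -7.2, 73.5]
tool_rot: [3.14, -0.0, -1.052]
force: [-2.5, -3.8, -0.4]
width: 50.1
```

Emit:
move_arm(moves=[[[0.0005, 0.0003, 0.001, 0, 0, 0], [0.0005, 0.0003, 0.002, 0, 0, 0], [0.0005, 0.0003, 0.0025, 0, 0, 0], [0.0005, 0.0003, 0.0025, 0, 0, 0]]])

```text
clock: 9.93
eef_pos: [576.8, -7.3, 71.3]
tool_rot: [3.141, 0.0, -1.051]
force: [-4.0, -3.4, 1.7]
width: 50.1
```

Emit:
move_arm(moves=[[[0, 0, 0.0005, 0, 0, 0], [0, 0, 0.001, 0, 0, 0], [0, 0, 0.001, 0, 0, 0]]])

```text
clock: 10.3
eef_pos: [576.7, -7.2, 70.3]
tool_rot: [3.141, 0.001, -1.051]
force: [-5.2, -3.0, 1.1]
width: 50.2
```

Emit:
move_arm(moves=[[[-0.0004, 0.0007, 0.001, 0, 0, 0], [-0.0004, 0.0007, 0.002, 0, 0, 0], [-0.0004, 0.0007, 0.002, 0, 0, 0]]])

```text
clock: 10.68
eef_pos: [576.5, -7.2, 68.4]
tool_rot: [3.141, -0.0, -1.051]
force: [-4.7, -3.9, 1.6]
width: 50.0
```

Emit:
move_arm(moves=[[[0, 0, 0.0015, 0, 0, 0], [0, 0, 0.003, 0, 0, 0], [0, 0, 0.004, 0, 0, 0], [0, 0, 0.004, 0, 0, 0]]])

```text
clock: 11.18
eef_pos: [576.5, -7.2, 64.4]
tool_rot: [3.141, -0.0, -1.051]
force: [-2.5, -4.7, 0.2]
width: 50.0
```

Run:
```python
from h import *
S=cam("side");st()
u,v=proj(S,[578,-8,70])[0].astype(int); c=S["color"][v-35:v+35,u-45:u+45]; cv2.imwrite("pics/e_s.png",cv2.resize(c,None,fx=8,fy=8,interpolation=cv2.INTER_CUBIC))
```

```text
t 11.22 p [576.5  -7.3  64.4] rot [ 3.141 -0.    -1.051] F [-2.8 -4.3  0.6] M [-0.9   0.67 -0.03] w 50.5
```

View pics/e_s.png

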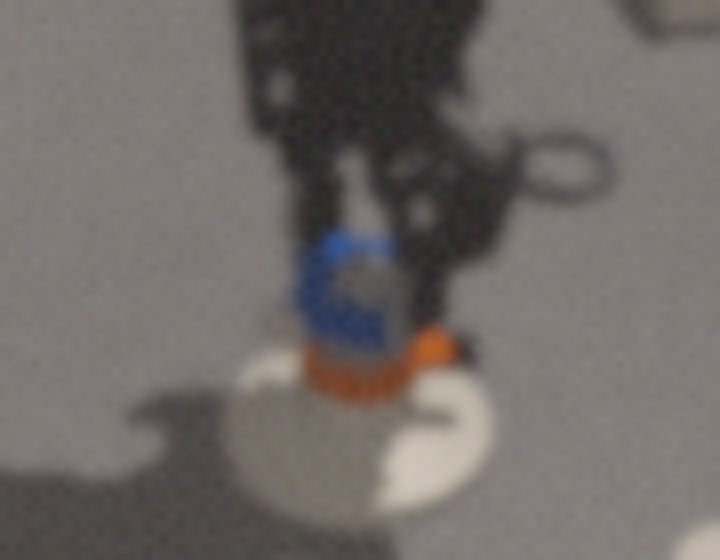

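It dropped in: the disc is around the core, below the spline tops. Going on down.

Emit:
move_arm(moves=[[[0.0005, 0.0003, 0.004, 0, 0, 0], [0.0005, 0.0003, 0.008, 0, 0, 0], [0.0005, 0.0003, 0.012, 0, 0, 0], [0.0005, 0.0003, 0.015, 0, 0, 0], [0.0005, 0.0003, 0.016, 0, 0, 0], [0.0005, 0.0003, 0.016, 0, 0, 0]]])

```text
clock: 11.98
eef_pos: [576.4, -7.4, 48.2]
tool_rot: [3.141, 0.0, -1.051]
force: [-2.3, -2.6, -1.5]
width: 50.3
```

Emit:
move_arm(moves=[[[0, 0, 0.001, 0, 0, 0], [0, 0, 0.002, 0, 0, 0], [0, 0, 0.0025, 0, 0, 0], [0, 0, 0.0025, 0, 0, 0]]])

```text
clock: 12.48
eef_pos: [576.5, -7.5, 46.0]
tool_rot: [-3.141, 0.0, -1.051]
force: [-2.8, -2.0, 1.1]
width: 50.4
```

Emit:
move_arm(moves=[[[0, 0, 0.0005, 0, 0, 0], [0, 0, 0.001, 0, 0, 0], [0, 0, 0.001, 0, 0, 0]]])

```text
clock: 12.85
eef_pos: [576.5, -7.5, 45.5]
tool_rot: [-3.141, 0.0, -1.051]
force: [-3.7, -2.3, 5.4]
width: 50.2
```

Home (contact at 45.5 with ~6 N). Easing 0.5 mm and turning tab to opposite the hub tab.

Emit:
move_arm(moves=[[[0, 0, -0.0005, 0, 0, 0.05], [0, 0, -0.0005, 0, 0, 0.13], [0, 0, -0.0005, 0, 0, 0.21], [0, 0, -0.0005, 0, 0, 0.29], [0, 0, -0.0005, 0, 0, 0.29]]])

```text
clock: 13.48
eef_pos: [576.3, -8.7, 45.5]
tool_rot: [3.141, -0.002, -1.342]
force: [-3.9, -3.9, 1.0]
width: 50.0
```

```bash
python3 -c "
from h import *
st()"
```

```text
t 13.47 p [576.3  -8.7  45.5] rot [ 3.141e+00 -2.000e-03 -1.342e+00] F [-3.9 -3.9  1. ] M [-0.8   0.7   0.07] w 50.0
```

Emit:
move_arm(moves=[[[0, 0, 0, 0, 0, 0.08], [0, 0, 0, 0, 0, 0.16], [0, 0, 0, 0, 0, 0.24], [0, 0, 0, 0, 0, 0.274], [0, 0, 0, 0, 0, 0.274]]])

```text
clock: 14.1
eef_pos: [576.3, -8.8, 45.5]
tool_rot: [-3.142, -0.002, -1.615]
force: [-2.9, -4.7, 1.5]
width: 50.1
```

Run:
```python
from h import *
S=cam("side");T=cam("top");st()
for n,d in(("s",S),("t",T)):
    u,v=proj(d,[578,-8,60])[0].astype(int); c=d["color"][v-35:v+35,u-45:u+45]; cv2.imwrite(f"pics/f_{n}.png",cv2.resize(c,None,fx=8,fy=8,interpolation=cv2.INTER_CUBIC))
```

```text
t 14.2 p [576.3  -8.8  45.5] rot [-3.142e+00 -2.000e-03 -1.615e+00] F [-2.6 -4.3  1.4] M [-0.9   0.75  0.09] w 50.2
```

View pics/f_s.png

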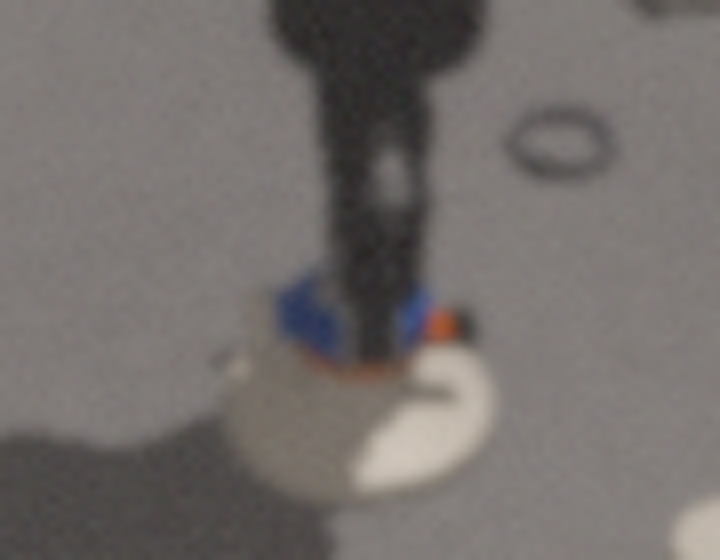

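View pics/f_t.png

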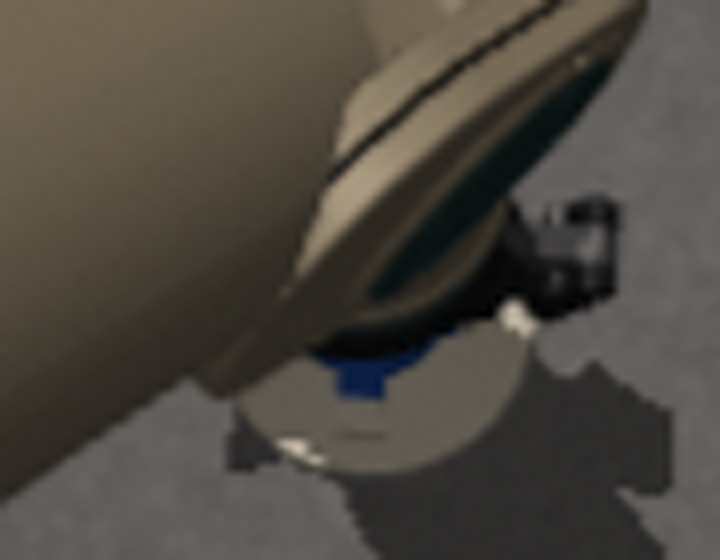

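Side view: the tab is to the left and the hub tip is at the right (465,325). Top view: the blue tab points image-down. Releasing and rising.

Emit:
move_arm(moves=[[[0, 0, 0, 0, 0, 0], [0, 0, 0, 0, 0, 0], [0, 0, 0, 0, 0, 0], [0, 0, -0.03, 0, 0, 0], [0, 0, -0.09, 0, 0, 0], [0.05, 0, -0.115, 0, 0, 0], [0.11, 0, -0.115, 0, 0, 0], [0.17, 0, -0.115, 0, 0, 0], [0.23, 0, -0.115, 0, 0, 0], [0.23, 0, -0.115, 0, 0, 0]]], jaw=0.85)

```text
clock: 15.45
eef_pos: [564.5, -244.6, 161.5]
tool_rot: [-3.14, -0.005, -1.624]
force: [-1.3, 0.7, -0.5]
width: 72.9
```

Run:
```python
from h import *
S=cam("side");T=cam("top");st()
for n,d in(("s",S),("t",T)):
    u,v=proj(d,[578,-8,50])[0].astype(int); c=d["color"][v-30:v+30,u-30:u+30]; cv2.imwrite(f"pics/g_{n}.png",cv2.resize(c,None,fx=9,fy=9,interpolation=cv2.INTER_CUBIC)); print(u-30,v-30)
    cv2.imwrite(f"pics/gfull_{n}.png",d["color"])
    p0=[578,-8.5,3.10,32]
    p,e,s,m=fit(d,"carrier",p0,z0=45); print(n,p.round(3),e)
```

```text
t 15.55 p [ 566.1 -237.4  160.3] rot [ 3.142e+00  1.000e-03 -1.617e+00] F [-1.1  1.9 -0.3] M [ 0.17  0.12 -0.07] w 72.4
265 184
s [575.988  -6.088   3.159  32.324] 213.52197265625
254 145
t [579.192  -7.125   3.118  24.037] 683.4022827148438
```

View pics/g_t.png

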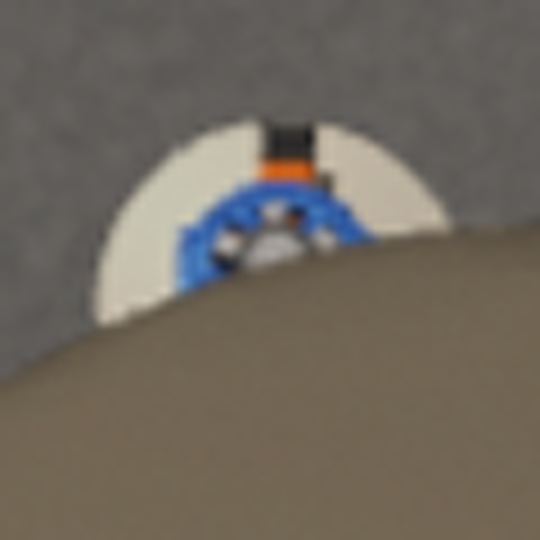

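View pics/g_s.png

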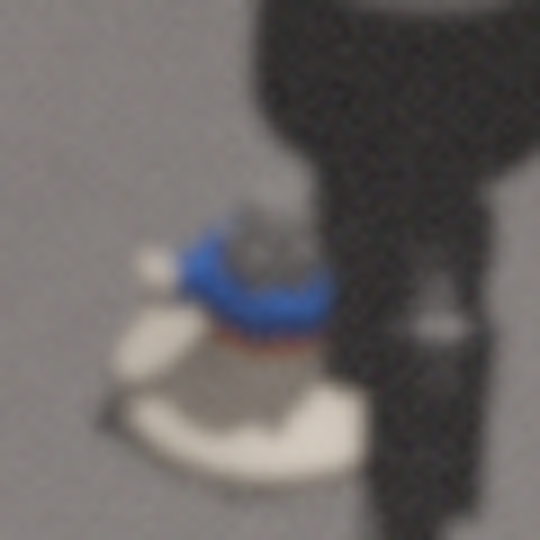

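Blue is home, with its white tip opposite the hub tip. Going to the left orange ring.

Emit:
move_arm(moves=[[[0.01, 0.02, 0.0, 0, 0, 0.17], [0.02, 0.04, 0.02, 0, 0, 0.35], [0.032, 0.059, 0.05, 0, 0, 0.52], [0.032, 0.059, 0.08, 0, 0, 0.7], [0.032, 0.059, 0.1, 0, 0, 0.87], [0.032, 0.059, 0.11, 0, 0, 1.035], [0.032, 0.059, 0.12, 0, 0, 1.035], [0.032, 0.059, 0.12, 0, 0, 1.035]]])

```text
clock: 16.55
eef_pos: [506.3, -265.1, 39.9]
tool_rot: [3.14, 0.0, -2.645]
force: [-1.7, -0.5, -1.1]
width: 72.8
```

Run:
```python
from h import *
S=cam("side");T=cam("top");st()
u,v=proj(T,[578,-8,50])[0].astype(int); c=T["color"][v-30:v+30,u-30:u+30]
u,v=proj(S,[506,-267,20])[0].astype(int); b=S["color"][v-30:v+30,u-30:u+30]
u,v=proj(T,[506,-267,20])[0].astype(int); a=T["color"][v-30:v+30,u-30:u+30]
cv2.imwrite("pics/i.png",cv2.resize(np.hstack([c,b]),None,fx=6,fy=6,interpolation=cv2.INTER_CUBIC))
cv2.imwrite("pics/i2.png",cv2.resize(a,None,fx=7,fy=7,interpolation=cv2.INTER_CUBIC))
p,e,s,m=fit(T,"carrier",[578,-8.5,3.10,32],z0=45); print(p.round(3),e)
```

```text
t 16.65 p [ 506.5 -266.2   40.8] rot [-3.142e+00  1.000e-03 -2.647e+00] F [-1.9  0.9  0.5] M [ 0.14  0.2  -0.05] w 72.6
[544.311  -3.549   3.522  46.569] 464.86181640625
```

View pics/i.png

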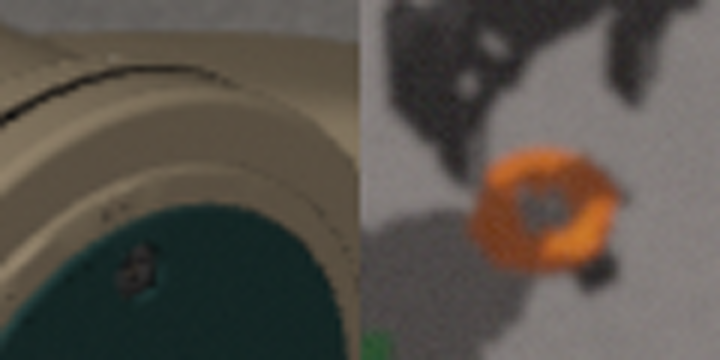

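View pics/i2.png

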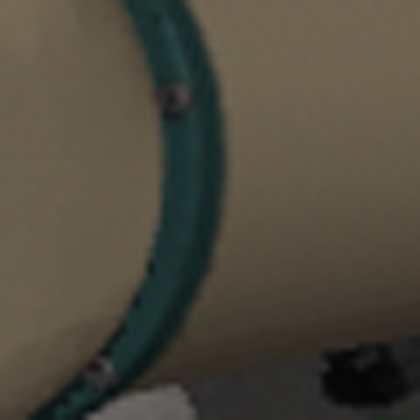

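Emit:
move_arm(moves=[[[0, 0, 0.02, 0, 0, 0], [0, 0, 0.034, 0, 0, 0], [0, 0, 0.034, 0, 0, 0]]])

```text
clock: 17.02
eef_pos: [505.9, -266.5, 6.5]
tool_rot: [3.141, 0.0, -2.649]
force: [-1.1, 0.4, -0.3]
width: 72.2
```

Emit:
move_arm(moves=[[[0, 0, 0.003, 0, 0, 0], [0, 0, 0.006, 0, 0, 0], [0, 0, 0.006, 0, 0, 0]]])

```text
clock: 17.4
eef_pos: [506.0, -266.7, 0.6]
tool_rot: [3.142, 0.0, -2.65]
force: [-2.3, 1.0, 0.5]
width: 72.3
```

Emit:
move_arm(moves=[[[0, 0, 0, 0, 0, 0], [0, 0, 0, 0, 0, 0], [0, 0, 0, 0, 0, 0], [0, 0, 0, 0, 0, 0]]], jaw=0)

```text
clock: 17.9
eef_pos: [506.0, -266.8, 1.2]
tool_rot: [-3.141, 0.001, -2.65]
force: [-1.9, 1.5, 5.0]
width: 57.8
```

Emit:
move_arm(moves=[[[0, 0, -0.02, 0, 0, 0], [0, 0, -0.07, 0, 0, 0], [0, 0, -0.13, 0, 0, 0], [0, 0, -0.13, 0, 0, 0], [0, 0, -0.13, 0, 0, 0]]])

```text
clock: 18.52
eef_pos: [506.0, -266.1, 130.9]
tool_rot: [3.141, 0.001, -2.65]
force: [-1.0, 1.4, -1.1]
width: 57.7
```

Run:
```python
from h import *
S=cam("side");T=cam("top");st()
u,v=proj(S,[506,-267,130])[0].astype(int); b=S["color"][v-35:v+35,u-45:u+45]
cv2.imwrite("pics/j.png",cv2.resize(b,None,fx=8,fy=8,interpolation=cv2.INTER_CUBIC)); cv2.imwrite("pics/jt.png",T["color"])
```

```text
t 18.62 p [ 505.3 -265.9  129.5] rot [ 3.139e+00 -1.000e-03 -2.650e+00] F [-1.5  0.8 -1.3] M [ 0.16  0.19 -0.06] w 57.8
```

View pics/j.png

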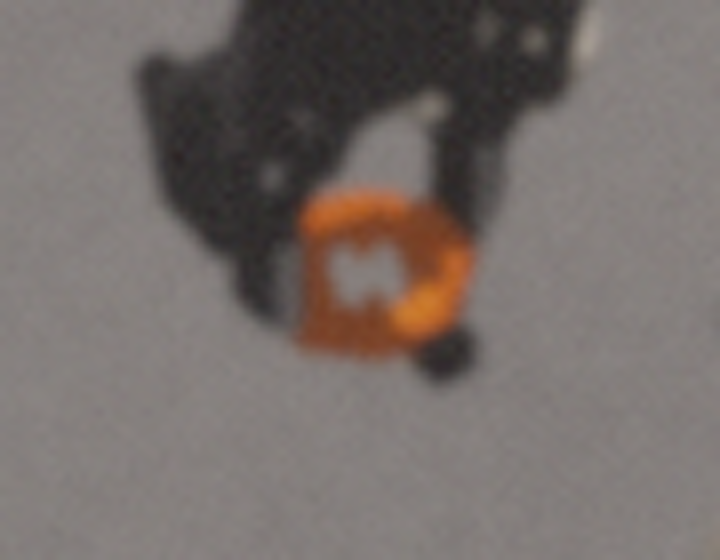

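View pics/jt.png

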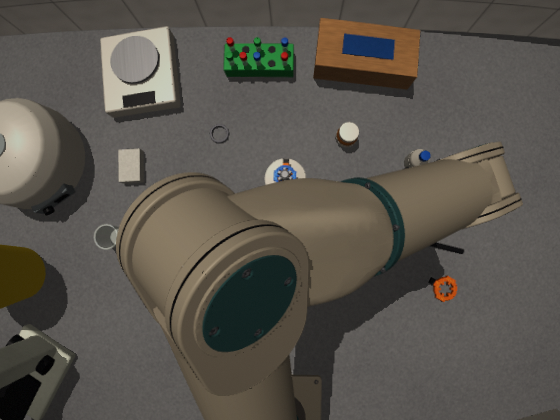

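Run:
```python
import cv2
c=cv2.imread("pics/jt.png")[150:200,260:310]
cv2.imwrite("pics/k.png",cv2.resize(c,None,fx=12,fy=12,interpolation=cv2.INTER_CUBIC))
```

```text
(no output)
```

View pics/k.png

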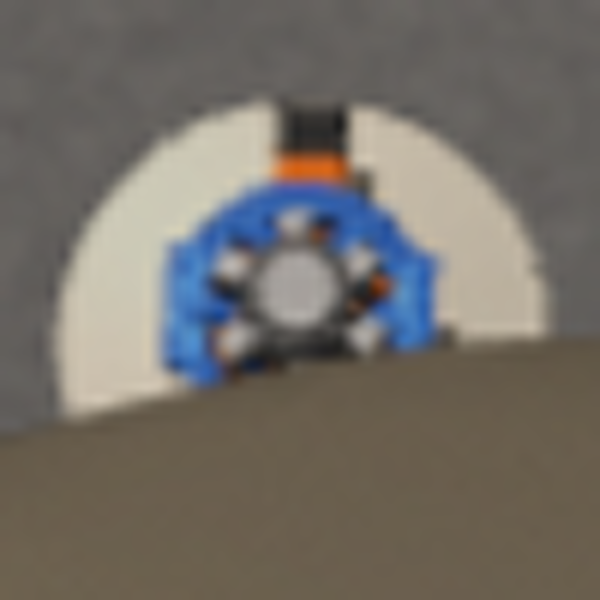

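The correct disc is held. The core splines now show a world phase of ≈0.03 rad, as expected from turning play. Moving over the hub.

Emit:
move_arm(moves=[[[-0.025, 0.026, 0, 0, 0, -0.17], [-0.06, 0.063, 0, 0, 0, -0.34], [-0.1, 0.105, 0, 0, 0, -0.51], [-0.135, 0.142, 0, 0, 0, -0.68], [-0.165, 0.173, 0, 0, 0, -0.85], [-0.18, 0.19, 0.005, 0, 0, -1.02], [-0.1842, 0.1936, 0.015, 0, 0, -1.114], [-0.1842, 0.1936, 0.025, 0, 0, -1.114], [-0.1842, 0.1936, 0.03, 0, 0, -1.114], [-0.1842, 0.1936, 0.03, 0, 0, -1.114]]])

```text
clock: 19.88
eef_pos: [576.3, -10.0, 99.8]
tool_rot: [3.14, -0.001, -1.538]
force: [-1.6, 0.8, -0.6]
width: 57.9
```

Run:
```python
from h import *
S=cam("side");st()
u,v=proj(S,[578,-8,80])[0].astype(int); b=S["color"][v-35:v+35,u-45:u+45]
cv2.imwrite("pics/l.png",cv2.resize(b,None,fx=8,fy=8,interpolation=cv2.INTER_CUBIC))
```

```text
t 19.93 p [576.7  -9.9 100.2] rot [ 3.141e+00 -1.000e-03 -1.538e+00] F [-1.1  0.3 -0.4] M [ 0.12  0.22 -0.06] w 57.9
```

View pics/l.png

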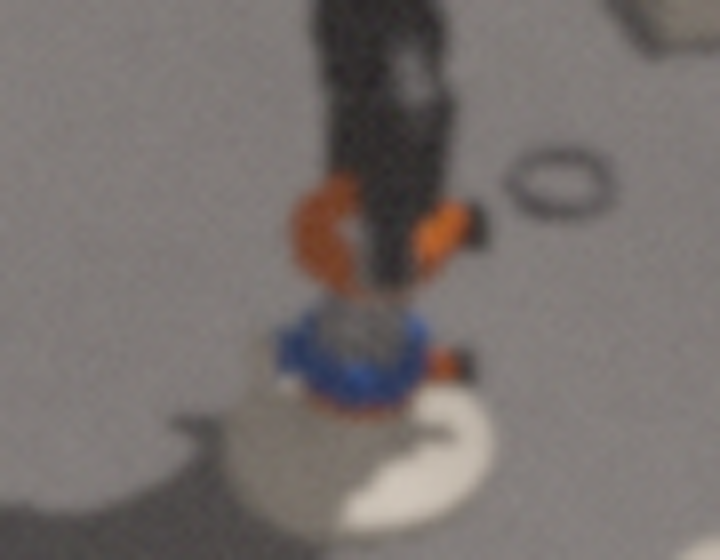

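Run:
```python
from h import *
S=cam("side")
u,v=proj(S,[578,-8,80])[0].astype(int);o=np.array([u-45,v-35])
for n,P in dict(hubtip=[576.7+42,-10.5,39],septip=[576.7+42,-8.5,106],sepback=[576.7-28,-9,106],blueback=[576.7-25,-9,51],hubL=[526.7,-9,5],hubR=[626.7,-9,5]).items(): print(n,((proj(S,P)[0]-o+.5)*8-.5).round(0))
```

```text
hubtip [476. 371.]
septip [487. 222.]
sepback [293. 234.]
blueback [298. 354.]
hubL [228. 455.]
hubR [491. 438.]
```

Picture matches projections: septum tip col 488 (predicted 487), hub tip 473 (476). Lowering.

Emit:
move_arm(moves=[[[-0.0005, 0.0005, 0.01, 0, 0, 0], [-0.0005, 0.0005, 0.018, 0, 0, 0], [-0.0005, 0.0005, 0.02, 0, 0, 0], [-0.0005, 0.0005, 0.021, 0, 0, 0], [-0.0005, 0.0005, 0.022, 0, 0, 0], [-0.0005, 0.0005, 0.022, 0, 0, 0]]])

```text
clock: 20.72
eef_pos: [576.5, -8.7, 78.6]
tool_rot: [-3.142, 0.0, -1.536]
force: [-0.6, 0.8, -1.6]
width: 57.7
```

Emit:
move_arm(moves=[[[0, 0, 0.002, 0, 0, 0], [0, 0, 0.004, 0, 0, 0], [0, 0, 0.005, 0, 0, 0], [0, 0, 0.005, 0, 0, 0]]])

```text
clock: 21.22
eef_pos: [576.4, -8.7, 73.4]
tool_rot: [3.141, 0.0, -1.536]
force: [-1.1, 0.5, -2.3]
width: 57.6
```

Emit:
move_arm(moves=[[[0, 0, 0.001, 0, 0, 0], [0, 0, 0.0018, 0, 0, 0], [0, 0, 0.0018, 0, 0, 0]]])

```text
clock: 21.6
eef_pos: [576.4, -8.6, 71.6]
tool_rot: [3.141, 0.0, -1.536]
force: [-0.3, 1.7, -0.4]
width: 57.8
```

Emit:
move_arm(moves=[[[0, 0, 0.0005, 0, 0, 0], [0, 0, 0.001, 0, 0, 0], [0, 0, 0.001, 0, 0, 0]]])

```text
clock: 21.98
eef_pos: [576.4, -8.7, 70.7]
tool_rot: [3.141, 0.0, -1.536]
force: [-1.9, 0.1, -1.3]
width: 58.1
```

Emit:
move_arm(moves=[[[0, 0, 0.0005, 0, 0, 0], [0, 0, 0.001, 0, 0, 0], [0, 0, 0.001, 0, 0, 0]]])

```text
clock: 22.35
eef_pos: [576.4, -8.7, 69.6]
tool_rot: [3.141, 0.0, -1.536]
force: [-2.1, 0.1, 0.1]
width: 57.6
```

Emit:
move_arm(moves=[[[0, 0, 0.001, 0, 0, 0], [0, 0, 0.002, 0, 0, 0], [0, 0, 0.003, 0, 0, 0], [0, 0, 0.003, 0, 0, 0]]])

```text
clock: 22.85
eef_pos: [576.4, -8.6, 66.6]
tool_rot: [3.141, 0.0, -1.536]
force: [-1.1, 1.3, -0.2]
width: 57.9
```

Emit:
move_arm(moves=[[[0, 0, 0.002, 0, 0, 0], [0, 0, 0.004, 0, 0, 0], [0, 0, 0.006, 0, 0, 0], [0, 0, 0.0075, 0, 0, 0], [0, 0, 0.0075, 0, 0, 0]]])

```text
clock: 23.48
eef_pos: [576.4, -8.6, 59.0]
tool_rot: [3.141, 0.0, -1.536]
force: [-1.5, 0.2, -0.9]
width: 57.9
```

Emit:
move_arm(moves=[[[0, 0, 0.0006, 0, 0, 0], [0, 0, 0.0012, 0, 0, 0], [0, 0, 0.0012, 0, 0, 0]]])

```text
clock: 23.85
eef_pos: [576.4, -8.7, 58.3]
tool_rot: [-3.141, 0.0, -1.536]
force: [-2.6, 0.8, 2.2]
width: 57.8
```

Emit:
move_arm(moves=[[[0, 0, 0.0005, 0, 0, 0], [0, 0, 0.0008, 0, 0, 0], [0, 0, 0.0008, 0, 0, 0]]])

```text
clock: 24.22
eef_pos: [576.5, -8.7, 58.2]
tool_rot: [-3.141, 0.001, -1.536]
force: [-3.9, 0.8, 9.7]
width: 57.6
```

Home (contact at TCP 58.3, i.e. the 1.2 mm grasp offset above 57). Easing off, then turning −0.08 rad to the hub tab's direction and releasing.

Emit:
move_arm(moves=[[[0, 0, -0.0009, 0, 0, 0], [0, 0, -0.0009, 0, 0, 0.04], [0, 0, -0.0009, 0, 0, 0.08], [0, 0, -0.0009, 0, 0, 0.08]]])

```text
clock: 24.72
eef_pos: [575.8, -8.9, 58.2]
tool_rot: [3.14, -0.0, -1.618]
force: [-4.3, -0.1, 6.3]
width: 57.7
```

Emit:
move_arm(moves=[[[0, 0, 0, 0, 0, 0], [0, 0, 0, 0, 0, 0], [0, 0, 0, 0, 0, 0], [0, 0, -0.03, 0, 0, 0], [0, 0, -0.08, 0, 0, 0], [0, 0.0, -0.12, 0, 0, 0], [-0.06, 0.02, -0.12, 0, 0, 0], [-0.12, 0.04, -0.12, 0, 0, 0], [-0.18, 0.06, -0.12, 0, 0, 0], [-0.24, 0.08, -0.12, 0, 0, 0], [-0.3, 0.1, -0.12, 0, 0, 0], [-0.36, 0.12, -0.12, 0, 0, 0], [-0.36, 0.12, -0.12, 0, 0, 0]]], jaw=1)

```text
clock: 26.35
eef_pos: [469.7, 363.1, 177.0]
tool_rot: [3.139, 0.002, -1.606]
force: [-1.6, 0.5, -0.9]
width: 85.5
```

Run:
```python
from h import *
S=cam("side");T=cam("top");st()
cv2.imwrite("pics/m_full.png",T["color"])
u,v=proj(T,[578,-8,50])[0].astype(int); c=T["color"][v-30:v+30,u-30:u+30]; print(u-30,v-30)
u,v=proj(S,[578,-8,50])[0].astype(int); b=S["color"][v-30:v+30,u-30:u+30]
cv2.imwrite("pics/m_t.png",cv2.resize(c,None,fx=9,fy=9,interpolation=cv2.INTER_CUBIC));cv2.imwrite("pics/m_s.png",cv2.resize(b,None,fx=9,fy=9,interpolation=cv2.INTER_CUBIC))
```

```text
t 26.45 p [472.2 357.6 177.7] rot [ 3.142 -0.    -1.613] F [-1.4 -1.1  0.8] M [ 0.07  0.22 -0.04] w 85.9
254 145
```

View pics/m_t.png

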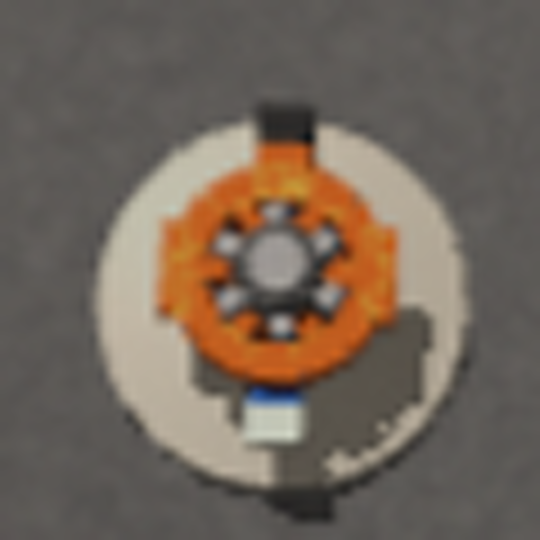

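View pics/m_s.png

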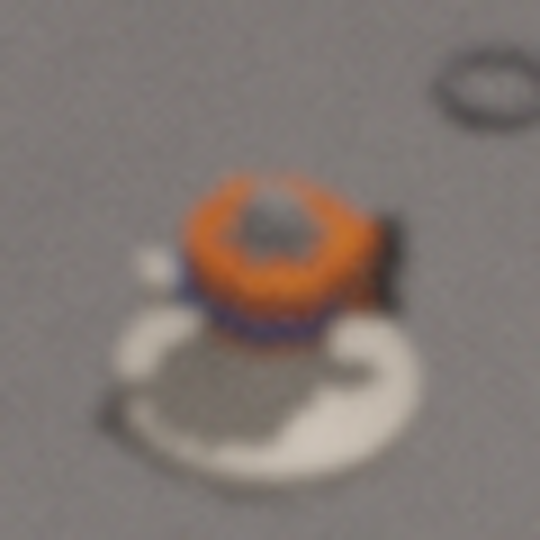

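Run:
```python
from h import *
T=cam("top");S=cam("side")
k=9;x0,y0=254,145
g=lambda px,z:onz(T,((px[0]+.5)/k-.5+x0,(px[1]+.5)/k-.5+y0),z)
c=g((278,263),85); a=g((286,122),69); b=g((273,422),57); h=onz(T,((313+.5)/12-.5+260,(128+.5)/12-.5+150),45)
print("sep tip",a,"blue tip",b,"hub tip",h)
p,e,s,m=fit(T,"separator",[578,-8.5,-.05,32],z0=57); print("sepfit",p.round(3),e)
ctr=p[:2]
for n,q in(("sep",a),("hub",h),("blue",b)): d=q[:2]-ctr; print(n,np.arctan2(d[1],d[0]).round(3),np.hypot(*d).round(1))
for t in("separator_tab","carrier_tab"):
  for n in("top","side"): print(t,n,[(np.round(r["uv"],1).tolist(),round(r["score"],2)) for r in models.place_of(n,t)][:4])
```

```text
sep tip [615.70578682 -10.36451951  69.        ] blue tip [540.26499682  -7.96126551  57.        ] hub tip [615.34394559 -10.62033539  45.        ]
sepfit [ 5.78429e+02 -8.92900e+00 -1.60000e-02  3.17410e+01] 7.214253902435303
sep -0.038 37.3
hub -0.046 37.0
blue 3.116 38.2
separator_tab top [([282.3, 156.9], 0.88), ([429.8, 281.2], 0.88)]
separator_tab side [([209.3, 332.6], 0.57), ([305.9, 214.2], 0.55)]
carrier_tab top [([182.1, 242.1], 0.66), ([284.0, 195.5], 0.42)]
carrier_tab side [([278.2, 216.4], 0.64), ([298.1, 216.6], 0.59), ([240.1, 181.4], 0.58), ([315.9, 355.0], 0.45)]
```

```bash
python3 -c "
from cell import job
print(job.finish_job())"
```

```text
the job is handed in; nothing more can be done
None
```

The rotor is rebuilt, and I handed the job in at about 26.5 s on the clock. Both discs dropped into the splines without any hunting.

- **Blue carrier:** it went fully home, with contact at 45.5 mm. I then turned it so its tab points opposite the hub's tab. On the way down it touched the nose shoulder, with about 15–16 N of upward contact force. I lifted it and shifted it about 3 mm in two tries before it slid on.
- **Orange separator:** this was the ring farthest to the robot's left. It went home on top of the blue disc, with contact at TCP height 58.3 mm. That is 57 mm once the 1.2 mm grasp offset is taken off. I turned it over the hub's tab and let go.

**Last checks (top picture, world angles):** the hub tab is at −0.046 rad, the separator tab at −0.038 rad and the carrier tab at 3.116 rad. The separator is therefore within about 0.01 rad of the hub tab, and the carrier within about 0.02 rad of opposite. The full outline fit gave the separator as −0.016 rad, which disagrees slightly but is still within the play.

The top and side cameras disagreed by 2–4 mm in position, so I corrected by contact forces and relative views. The two pictures taken after release show both discs stacked flat on the seat and the gripper clear. I did not check the bystander objects one by one, but the arm touched nothing besides the two discs and light bench contact when grasping.

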